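# Open the dial padlock and show it to the inspection camera

### The job

With the padlock lying in its nest, turn its dial until you feel the notch (less than half a turn away, clockwise from above), where the shackle springs out a little and the dial catches; then pull the shackle out all the way. Take the open padlock out of the nest and present it to the upward-looking camera: hold it still, flat with the dial up, centred about 12 cm above the camera's glass, and finish while still holding it there. Leave the other things on the bench where they are.

Things in the scene. Friction and masses are not known exactly. Their poses are not given: they have to be found in the camera images.
- lock: Padlock, aluminium body 64 x 60 x 30 mm (own x, y, z), 0.45 to 0.7 kg in all, lying on its back, dial up. Origin at the centre of the body's underside; z up out of the dial face; the shackle comes out of the -x face and pulls out along -x. At the start it lies loose (1.5 mm play all round) in the nest, its underside 14 mm above the bench.
- lock_center (a point): Centre of the padlock's body, 15 mm above its underside; same axes as lock.
- dial_center (a point): Centre of the dial, half-way up: a round black ribbed knob 38 mm across, 20 mm tall, on the body's top face (44 mm above the bench), 4 mm to +x of its middle. Turns about the padlock's z with 0.05 Nm friction, no end stops, no mark. Its notch, 0.2 rad wide, lies 0.7 to 2.8 rad away, clockwise from above; turn slower than 1 rad/s. Axes are the padlock's, not turning with the dial.
- bow (a point): Middle of the shackle's cross bar: a U of round steel 9 mm thick, legs 35 mm apart inside; the bar runs along the padlock's y, 50 mm outside its -x face when shut, 29 mm above the bench (half-way up the body), nothing under it. 38 mm are free between bar and nest wall. Axes as lock.
- shackle (a joint): How far the shackle is out, m: about 0.001 shut; jumps to about 0.008 by its spring when the dial comes to the notch, and then the dial is caught and turns no further; before that it cannot be pulled. 0.020 fully out at its stop, where it stays by 2 N of friction.
- nest: Fixed black plastic nest holding the padlock: 79 x 75 mm, floor 14 mm above the bench with a 6 mm wide wall round it 9 mm higher (top 23 mm above the bench; the shackle's legs pass over it). Origin under its centre on the bench, axes as the padlock's at the start.
- glass_center (a point): Centre of the glass on top of the fixed camera box (grey, 110 x 110 mm, 40 mm tall) that looks straight up; 40 mm above the bench, z up.
- gland_a: Bystander: cable gland, light grey plastic, 33 mm across, 45 mm tall, standing between the nest and the camera box. Origin at its underside.
- gland_b: Bystander: second cable gland of the same kind, at the left. Origin at its underside.
- enclosure: Bystander: grey plastic wall enclosure with a latch, 106 x 146 x 75 mm, at the back in the middle. Origin at its underside.
- screwdriver: Bystander: screwdriver, 170 mm long, lying in the middle on the robot's side. Origin at its underside, axis along x.
- spool: Bystander: filament spool lying flat, 150 mm across, 56 mm tall, at the right. Origin at its underside.
- bin: Bystander: black parts bin, 110 x 150 x 50 mm, at the left. Origin at its underside.
- bottle: Bystander: white plastic bottle, 56 mm across, 140 mm tall, at the right. Origin at its underside.
There are look-alikes about, which are no part of the job. What is shaped like the part that bears glass_center but turquoise is not meant.

How it is judged:
On the way, in this order (a step that is already met when the one before it is completed fails the run):
1. the dial is at its notch: the shackle has sprung out, the padlock still in its nest (value of joint shackle above 0.004 m and distance of lock_center from where it was at the start of the episode below 0.015 m), for 0.2 s.
2. the shackle is pulled out all the way, the padlock still in its nest (value of joint shackle above 0.017 m and distance of lock_center from where it was at the start of the episode below 0.015 m), for 0.2 s.
3. the padlock is lifted out of the nest (height (world z) of lock_center above 0.09 m), for 0.2 s.
At the end, for the whole second after the job is handed in: The fingers hold the padlock, shackle out at least 15 mm, its centre within 35 mm sideways of the glass centre and 70 to 170 mm above the glass, dial up within 20 degrees of level, at rest (under 30 mm/s and 0.3 rad/s) (value of joint shackle above 0.015 m and horizontal distance between lock_center and glass_center below 0.035 m and z of lock_center in the frame of glass_center between 0.07 and 0.17 m and angle between lock's own z axis and vertical below 0.35 rad and contact force between lock and the fingers above 2 N and linear speed of lock below 0.03 m/s and angular speed of lock below 0.3 rad/s); the arm keeps its last pose, push and grip.
It fails at once if one of the other things on the bench is pushed more than 30 mm (distance of any of gland_a, gland_b, enclosure, screwdriver, spool, bin, bottle from where it was at the start of the episode above 0.03 m).
It fails at once if a standing thing is tipped over (angle between any of gland_a, gland_b, enclosure, spool, bin, bottle's own z axis and vertical above 0.5 rad).
It also fails if it takes over 72 s, if anything falls off the work surface, if the arm or the gripper's body presses on something with over 40 N, if the wrist force passes 120 N, or if a joint passes its speed limit or range.

### The arm

A 6-joint arm with a two-finger parallel gripper is mounted at the origin on the work surface. World frame = base frame: x ahead of the robot, y to its left, z up, the work surface at z = 0. Lengths are in m, angles in rad, forces in N, time in s.
With the tool pointing down it reaches from about 0.35 to 0.775 m from the base axis. Payload 5.5 kg.
Tool frame: the origin (TCP) lies midway between the tips of the shut fingers; the grasp point (between the pads) lies 19 mm behind it; z points along the fingers, y is the line along which they close (so a half turn about z gives the same grasp; the last joint's range is limited). The gripper opens to 85 mm and grips with 20 to 120 N. Pads are 22 mm wide; open, the fingers measure 114 mm over their backs; the gripper's body (76 mm by 85 mm) begins 54 mm behind the grasp point. The pads swing forward as they close: fully open they stand 13 mm farther back than shut.
Start: joints at [-1.445, 0.313, 0.046, 1.304, 0, 1.431], TCP at [0.151, -0.555, 0.231] pointing down, gripper open.
Joint ranges: [-2.76, 2.76], [-0.86, 1.69], [-1.03, 1.26], [-2.2, 2.34], [-1.47, 1.5], [-3.14, 3.14]. Speed limits (rad/s): [2.57, 2.57, 3.14, 3.14, 3.14, 3.14].

### API

Orientations are given as a unit quaternion [w, x, y, z].
In Python, from workcell import telemetry, imaging, env gives the robot as it stands. The module is installed in compiled form; this text tells all that it offers.
- The arm moves only by the tool step_arm, never from a script. Its argument "moves" is a list of rows, each a list of 3 entries, a list of its own where there are three numbers: the shift along the tool's x, y, z in mm, then the turn, a rotation vector about the tool's x, y, z in rad, then the finger opening in mm, from 0 to 85.4. A call has 1 to 8 rows; each row is the pose to reach, as a shift and turn from the pose commanded when the call began, along the tool's axes at that moment; what a row does not reach only later rows make up. A row lasts 1/12 s, in which the tool goes at most 41.7 mm and 7.16 degrees, less where a joint would pass 70% of its speed; a pose out of reach is approached as far as the arm can. A call with a gripper value outside its range is refused whole. The fingers move at their own pace and stop on an object; "grip_force" is the grip in N (left out, the last holds). Time passes only in rows, so rows that repeat a pose let the fingers close. It gives the time, the measured TCP pose, the force, the opening and the grip force at its end, in the units of the state.
- telemetry.get_state(): the state, without advancing time (a new reading comes with each control period).
- imaging.read_camera(name): name is "scene" or "top"; returns the picture (420x560x3 uint8, red, green, blue); there is no depth.
- imaging.camera_params(name): a dict with "camera_matrix" (3x3 intrinsics, pixels), "D" ([k1, k2, p1, p2, k3] as OpenCV has them; the pictures are not rectified), "pose" (4x4, takes a point from camera to world coordinates). Camera axes: x right, y up, looking along -z (the intrinsics and any distortion apply to the point x, -y, -z); pixel columns grow to the right and rows downward; lengths in m; the calibration is good to about 2 mm. A picture is of the moment at which its call begins. camera_params takes no time and is no camera call.
- env.hand_in(): hands the job in; it is judged then, once.
The state is a dict: "clock": time; "joint_pos": joint angles; "qvel": joint speeds; "tau": joint torques, N m; "tcp_pos": TCP position; "orientation": TCP orientation; "wrist_force": force on the tool from outside, world axes, zero at the start; "ft_torque": the same for the moment, N m; "finger_gap": finger opening in m; "grip_force": force on a finger pad.
Only numpy, scipy, OpenCV 4.12 (cv2) and the standard library are available. Lean on these libraries where they do the work, as an engineer would, in place of code of your own. Each camera call takes 0.05 s, during which the arm holds its last target. There are 200 camera calls.

## Working session

There is one attempt and no reset: what is moved stays moved. The work goes in short steps, Python scripts to look and compute and a tool call to move; the robot and the scene stay as the last step left them, time stands still between calls to the robot, and variables do not carry over. Pictures are saved under pics/ and viewed, at most 10 in all, crops included, and the job is handed in when it is done.

Besides the shell and the picture viewer there is one more tool, called after ">>>" as name([rows], argument=value, ...), one row to a line, values as JSON. step_arm: Moves the arm, as the interface text tells. Its arguments: {"type":"object","properties":{"moves":{"type":"array"},"grip_force":{"type":"number"}},"required":["moves"]}

```bash
mkdir -p pics; cat > h.py <<'E'
import numpy as np, cv2
from workcell import telemetry, imaging, env
from scipy.spatial.transform import Rotation as R
def snap(n,f):
    im=imaging.read_camera(n); cv2.imwrite('pics/'+f,im[:,:,::-1]); return im
def ray(n,uv):
    p=imaging.camera_params(n);K=np.array(p['camera_matrix']);D=np.array(p['D']);T=np.array(p['pose'])
    q=cv2.undistortPoints(np.array([[uv]],float),K,D)[0,0]
    d=T[:3,:3]@np.array([q[0],-q[1],-1]); return T[:3,3],d/np.linalg.norm(d)
def atz(n,uv,z):
    o,d=ray(n,uv); return o+d*(z-o[2])/d[2]
def tri(uv1,uv2,n1='scene',n2='top'):
    o,d=ray(n1,uv1);p,e=ray(n2,uv2)
    s=np.linalg.lstsq(np.c_[d,-e],p-o,rcond=None)[0]
    a,b=o+s[0]*d,p+s[1]*e; return (a+b)/2,np.linalg.norm(a-b)
def proj(n,X):
    p=imaging.camera_params(n);K=np.array(p['camera_matrix']);D=np.array(p['D']);T=np.array(p['pose'])
    c=T[:3,:3].T@(np.atleast_2d(X)-T[:3,3]).T; c=c*np.array([[1],[-1],[-1]])
    return cv2.projectPoints(c.T.copy(),np.zeros(3),np.zeros(3),K,D)[0][:,0]
def tool(dw):  # world vector -> tool axes mm
    q=telemetry.get_state()['orientation']; return R.from_quat([*q[1:],q[0]]).inv().apply(dw)*1000
def st():
    s=telemetry.get_state(); q=s['orientation']
    print(s['clock'],np.round(s['tcp_pos'],4),'R',np.round(R.from_quat([*q[1:],q[0]]).as_matrix(),3).tolist(),s['finger_gap'],s['grip_force'],np.round(s['wrist_force'],1),np.round(s['joint_pos'],3))
E
python3 - <<'E'
from h import *
a=snap('scene','s0.png');b=snap('top','t0.png');st()
for n in('scene','top'):print(np.round(imaging.camera_params(n)['pose'],3).tolist())
E
```

```text
0.1 [ 0.151  -0.5544  0.2305] R [[0.965, 0.263, -0.0], [0.263, -0.965, 0.002], [0.0, -0.002, -1.0]] 0.08533281403507388 0.0 [ 0.2 -0.4 -0.1] [-1.445  0.314  0.045  1.304 -0.     1.431]
[[0.085, -0.594, 0.8, 1.477], [0.996, 0.058, -0.063, -0.133], [-0.009, 0.803, 0.596, 0.778], [0.0, 0.0, 0.0, 1.0]]
[[0.025, 0.998, -0.065, 0.441], [-1.0, 0.025, -0.009, -0.031], [-0.008, 0.065, 0.998, 1.385], [0.0, 0.0, 0.0, 1.0]]
```

View pics/s0.png

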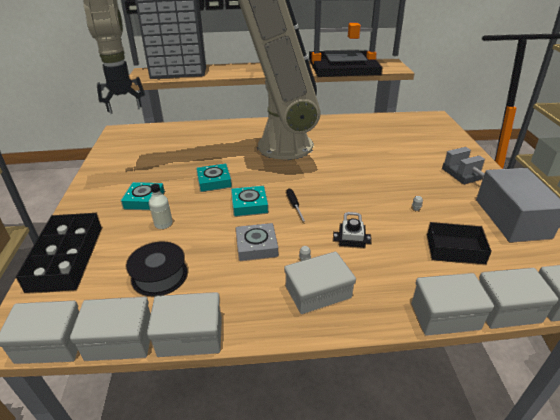

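View pics/t0.png

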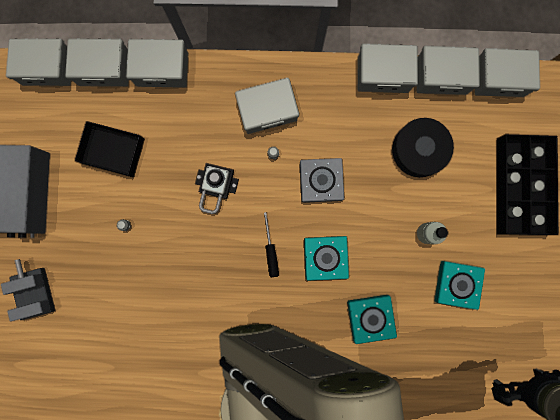

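The top view shows the padlock at about (215,180) with its shackle toward (208,203), the grey camera box at (322,180), gland_a at (273,153) and the turquoise decoys further down. In the scene view the padlock is at (352,230) and the box at (257,240). I'll enlarge both for measuring.

```bash
python3 - <<'E'
import cv2,numpy as np
t=cv2.imread('pics/t0.png');s=cv2.imread('pics/s0.png')
f=lambda i,x,y,w,h,k:cv2.resize(i[y:y+h,x:x+w],None,fx=k,fy=k,interpolation=cv2.INTER_CUBIC)
a=np.hstack([f(t,185,150,66,66,6),f(s,322,200,66,66,6)])
cv2.imwrite('pics/c0.png',a)
b=np.hstack([f(t,260,140,100,75,4),f(s,220,205,100,75,4)])
cv2.imwrite('pics/c1.png',b)
E
```

```text
(no output)
```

View pics/c0.png

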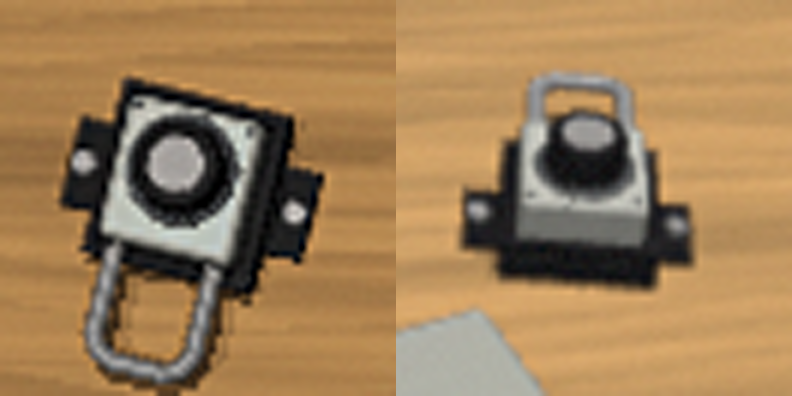

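View pics/c1.png

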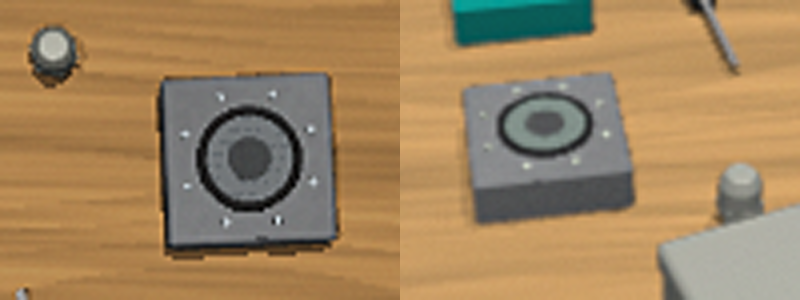

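The crops show the dial cap at top (214.5,177.2) and scene (354,222), the body corners, the bow bar near top (210,211), and the glass at top (322.5,179.5) and scene (256.5,235.7). Next I triangulate these.

```bash
python3 - <<'E'
from h import *
c=lambda x,y,X,Y,k:((x+.5)/k-.5+X,(y+.5)/k-.5+Y)
T=lambda x,y:c(x,y,185,150,6); S=lambda x,y:c(x-396,y,322,200,6)
print('dialtop',tri(S(588,133),T(177,163)))
print('bow',tri(S(582,80),T(152,368)))
print('nestscrewL',tri(S(677,226),T(84,161)),'R',tri(S(478,211),T(294,212)))
print('glass',tri(c(146,123,220,205,4),c(250,158,260,140,4)))
P=np.array([atz('top',T(*p),.044) for p in[(130,97),(262,125),(237,265),(102,235)]])
print(P,P.mean(0)); 
m1=(P[0]+P[1])/2-(P[2]+P[3])/2; print('x axis',np.degrees(np.arctan2(m1[1],m1[0])))
for z in(.064,):print('dial@.064',atz('top',T(177,163),z),atz('scene',S(588,133),z))
b=atz('top',T(152,368),.029);print('bow@.029',b)
print('glass@.04',atz('top',c(250,158,260,140,4),.04),atz('scene',c(146,123,220,205,4),.04))
print('gland',atz('top',c(53,45,260,140,4),.045))
E
```

```text
dialtop (array([0.59644855, 0.13858262, 0.06307893]), np.float64(0.0010380627139630104))
bow (array([0.51176275, 0.15443847, 0.02901033]), np.float64(0.006239148374304779))
nestscrewL (array([0.60287954, 0.18672276, 0.00729603]), np.float64(0.0016227432503247575)) R (array([0.58251357, 0.09311279, 0.00734937]), np.float64(0.0015658368861694715))
glass (array([ 0.60010605, -0.1371026 ,  0.0384172 ]), np.float64(0.00010040534961612808))
[[0.62689946 0.16282802 0.044     ]
 [0.61608978 0.10550321 0.044     ]
 [0.5554712  0.1143012  0.044     ]
 [0.5669733  0.17278672 0.044     ]] [0.59135844 0.13885479 0.044     ]
x axis -8.844269977613198
dial@.064 [0.59644257 0.13897844 0.064     ] [0.59758422 0.13769922 0.064     ]
bow@.029 [0.51116647 0.15134598 0.029     ]
glass@.04 [ 0.5999162  -0.13702851  0.04      ] [ 0.60199144 -0.13704451  0.04      ]
gland [ 0.66949647 -0.00823128  0.045     ]
```

>>> step_arm([
  [[240, -215, 0], [0, 0, -0.96], 85],
  [[240, -215, 0], [0, 0, -0.96], 85],
  [[240, -215, 0], [0, 0, -0.96], 85],
  [[240, -215, 0], [0, 0, -0.96], 85],
  [[240, -215, 0], [0, 0, -0.96], 85],
  [[240, -215, 0], [0, 0, -0.96], 85],
  [[240, -215, 0], [0, 0, -0.96], 85],
  [[240, -215, 0], [0, 0, -0.96], 85],
], grip_force=25)

```text
clock: 0.77
tcp_pos: [0.3268, -0.2813, 0.2311]
orientation: [-0.0, 0.816, 0.578, 0.0]
wrist_force: [0.4, -0.1, -0.2]
finger_gap: 0.0851
grip_force: 0.0
```

```bash
python3 - <<'E'
from h import *
st(); p=telemetry.get_state()['tcp_pos']; print(tool(np.array([.597,.1385,.23])-p))
E
```

```text
0.7667 [ 0.3268 -0.2813  0.2311] R [[0.332, 0.943, -0.0], [0.943, -0.332, 0.001], [0.001, -0.0, -1.0]] 0.0851344196910803 0.0 [ 0.4 -0.1 -0.2] [-8.980e-01  3.600e-02 -2.930e-01  1.243e+00  1.000e-03  1.011e+00]
[485.66583311 115.69986684   1.5239053 ]
```

>>> step_arm([
  [[310, 74, 0], [0, 0, -0.96], 85],
  [[310, 74, 0], [0, 0, -0.96], 85],
  [[310, 74, 0], [0, 0, -0.96], 85],
  [[310, 74, 0], [0, 0, -0.96], 85],
  [[310, 74, 0], [0, 0, -0.96], 85],
  [[310, 74, 0], [0, 0, -0.96], 85],
  [[310, 74, 0], [0, 0, -0.96], 85],
  [[310, 74, 0], [0, 0, -0.96], 85],
])

```text
clock: 1.43
tcp_pos: [0.5018, -0.0144, 0.2309]
orientation: [-0.0, 0.456, 0.89, 0.0]
wrist_force: [0.2, -0.5, -0.3]
finger_gap: 0.0849
grip_force: 0.0
```

```bash
python3 - <<'E'
from h import *
st(); p=telemetry.get_state()['tcp_pos']; print(tool(np.array([.597,.1385,.23])-p))
E
```

```text
1.4333 [ 0.5018 -0.0144  0.2309] R [[-0.584, 0.812, 0.0], [0.812, 0.584, 0.001], [0.0, 0.001, -1.0]] 0.08493972214779144 0.0 [ 0.2 -0.5 -0.3] [-1.89e-01  1.72e-01 -1.39e-01  1.26e+00  1.00e-03  7.58e-01]
[ 68.53773696 166.57800326   1.04317603]
```

>>> step_arm([
  [[68, 166, 30], [0, 0, -0.96], 85],
  [[68, 166, 30], [0, 0, -0.96], 85],
  [[68, 166, 30], [0, 0, -0.96], 85],
  [[68, 166, 30], [0, 0, -0.96], 85],
  [[68, 166, 30], [0, 0, -0.96], 85],
  [[68, 166, 30], [0, 0, -0.96], 85],
  [[68, 166, 30], [0, 0, -0.96], 85],
  [[68, 166, 30], [0, 0, -0.96], 85],
])

```text
clock: 2.1
tcp_pos: [0.5966, 0.1344, 0.2001]
orientation: [-0.001, -0.006, 1.0, -0.0]
wrist_force: [0.9, -0.4, 0.9]
finger_gap: 0.0848
grip_force: 0.0
```

>>> step_arm([
  [[0, 0, 0], [0, 0, -0.96], 60],
  [[0, 0, 0], [0, 0, -0.96], 60],
  [[0, 0, 0], [0, 0, -0.96], 60],
  [[0, 0, 0], [0, 0, -0.96], 60],
  [[0, 0, 0], [0, 0, -0.96], 60],
  [[0, 0, 0], [0, 0, -0.96], 60],
  [[0, 0, 0], [0, 0, -0.96], 60],
  [[0, 0, 0], [0, 0, -0.96], 60],
])

```text
clock: 2.77
tcp_pos: [0.5966, 0.1336, 0.2006]
orientation: [-0.001, -0.466, 0.885, 0.0]
wrist_force: [0.4, -0.4, 0.4]
finger_gap: 0.0599
grip_force: 0.0
```

```bash
python3 - <<'E'
from h import *
st(); p=telemetry.get_state()['tcp_pos']; print(tool(np.array([.597,.1385,.045])-p))
a=snap('scene','s1.png');b=snap('top','t1.png')
f=lambda i,x,y,w,h,k:cv2.resize(i[y:y+h,x:x+w,::-1],None,fx=k,fy=k,interpolation=cv2.INTER_CUBIC)
cv2.imwrite('pics/c2.png',np.hstack([f(b,165,130,100,100,4),f(a,300,140,100,100,4)]))
E
```

```text
2.7667 [0.5966 0.1336 0.2006] R [[-0.565, -0.825, -0.001], [-0.825, 0.565, -0.0], [0.001, 0.001, -1.0]] 0.05988810840316999 0.0 [ 0.4 -0.4  0.4] [ 0.089  0.395  0.089  1.266 -0.    -0.881]
[ -4.37964041   2.28441933 155.63627642]
```

View pics/c2.png

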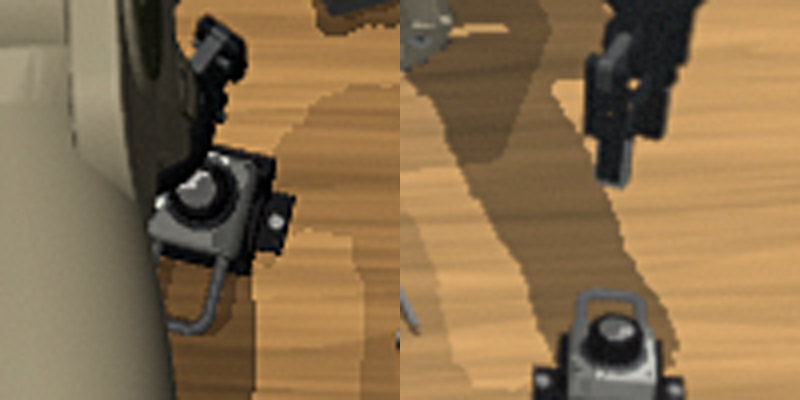

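The open gripper hangs above and slightly in front of the lock, with nothing in the way. The dial is still at the measured place, so I descend around it.

>>> step_arm([
  [[-4, 2, 40], [0, 0, 0], 60],
  [[-4, 2, 80], [0, 0, 0], 60],
  [[-4, 2, 115], [0, 0, 0], 60],
  [[-4, 2, 135], [0, 0, 0], 60],
  [[-4, 2, 148], [0, 0, 0], 60],
  [[-4, 2, 155], [0, 0, 0], 60],
  [[-4, 2, 155], [0, 0, 0], 60],
])

```text
clock: 3.45
tcp_pos: [0.5961, 0.1379, 0.0442]
orientation: [-0.002, -0.463, 0.886, 0.001]
wrist_force: [-0.1, -1.0, 0.1]
finger_gap: 0.06
grip_force: 0.0
```

>>> step_arm([
  [[0, 0, 0], [0, 0, 0], 30],
  [[0, 0, 0], [0, 0, 0], 30],
  [[0, 0, 0], [0, 0, 0], 30],
  [[0, 0, 0], [0, 0, 0], 30],
  [[0, 0, 0], [0, 0, 0], 30],
  [[0, 0, 0], [0, 0, 0], 30],
  [[0, 0, 0], [0, 0, 0], 30],
], grip_force=25)

```text
clock: 4.03
tcp_pos: [0.5978, 0.1386, 0.0477]
orientation: [0.001, -0.464, 0.886, 0.0]
wrist_force: [-3.5, 2.0, 6.3]
finger_gap: 0.0365
grip_force: 25.7
```

```bash
cat >> h.py <<'E'
def t():
    s=telemetry.get_state(); print(np.round(s['ft_torque'],3),np.round(s['wrist_force'],1),round(s['joint_pos'][5],3),round(s['tau'][5],3),np.round(s['finger_gap'],4))
E
python3 - <<'E'
from h import *
st();t()
E
```

```text
4.0333 [0.5978 0.1386 0.0477] R [[-0.57, -0.822, 0.001], [-0.822, 0.57, 0.001], [-0.001, -0.001, -1.0]] 0.036456917473846794 25.742555558681488 [-3.5  2.   6.3] [ 0.097  0.496 -0.147  0.927  0.001 -0.868]
[0.474 0.837 0.009] [-3.5  2.   6.3] -0.868 0.003 0.0365
```

>>> step_arm([
  [[0, 0, -4], [0, 0, 0], 30],
  [[0, 0, -4], [0, 0, 0], 30],
  [[0, 0, -4], [0, 0, 0.05], 30],
  [[0, 0, -4], [0, 0, 0.11], 30],
  [[0, 0, -4], [0, 0, 0.17], 30],
  [[0, 0, -4], [0, 0, 0.23], 30],
  [[0, 0, -4], [0, 0, 0.29], 30],
  [[0, 0, -4], [0, 0, 0.35], 30],
])

```text
clock: 4.7
tcp_pos: [0.597, 0.138, 0.0495]
orientation: [-0.001, -0.301, 0.954, 0.0]
wrist_force: [-0.6, 0.2, -4.2]
finger_gap: 0.037
grip_force: 26.0
```

```bash
python3 -c "
from h import *
st();t()"
```

```text
4.7 [0.597  0.138  0.0495] R [[-0.819, -0.574, -0.001], [-0.574, 0.819, -0.0], [0.001, 0.001, -1.0]] 0.03698330860771829 26.04386329650879 [-0.6  0.2 -4.2] [ 0.096  0.495 -0.144  0.934 -0.    -0.515]
[0.224 0.235 0.076] [-0.6  0.2 -4.2] -0.515 -0.688 0.037
```

>>> step_arm([
  [[0, 0, 1], [0, 0, 0.06], 30],
  [[0, 0, 1], [0, 0, 0.12], 30],
  [[0, 0, 1], [0, 0, 0.18], 30],
  [[0, 0, 1], [0, 0, 0.24], 30],
  [[0, 0, 1], [0, 0, 0.3], 30],
])

```text
clock: 5.12
tcp_pos: [0.5967, 0.1383, 0.0484]
orientation: [-0.001, -0.155, 0.988, 0.0]
wrist_force: [-1.5, 2.4, -5.1]
finger_gap: 0.037
grip_force: 26.1
```

```bash
python3 -c "
from h import *
t()"
```

```text
[0.31  0.298 0.126] [-1.5  2.4 -5.1] -0.215 -0.646 0.037
```

>>> step_arm([
  [[0, 0, 0], [0, 0, 0.06], 30],
  [[0, 0, 0], [0, 0, 0.12], 30],
  [[0, 0, 0], [0, 0, 0.18], 30],
  [[0, 0, 0], [0, 0, 0.24], 30],
])

```text
clock: 5.45
tcp_pos: [0.5969, 0.1381, 0.0484]
orientation: [-0.001, -0.036, 0.999, 0.0]
wrist_force: [-2.2, 0.9, -4.5]
finger_gap: 0.0372
grip_force: 26.0
```

```bash
python3 -c "
from h import *
t()"
```

```text
[0.358 0.29  0.099] [-2.2  0.9 -4.5] 0.025 -0.634 0.0372
```

>>> step_arm([
  [[0, 0, 1], [0, 0, 0], 30],
  [[0, 0, 1.5], [0, 0, 0.06], 30],
  [[0, 0, 1.5], [0, 0, 0.12], 30],
  [[0, 0, 1.5], [0, 0, 0.18], 30],
  [[0, 0, 1.5], [0, 0, 0.24], 30],
])

```text
clock: 5.87
tcp_pos: [0.5972, 0.1379, 0.0478]
orientation: [-0.0, 0.083, 0.997, -0.0]
wrist_force: [-2.5, -0.5, -1.1]
finger_gap: 0.0366
grip_force: 26.4
```

```bash
python3 -c "
from h import *
t()"
```

```text
[0.102 0.497 0.124] [-2.5 -0.5 -1.1] 0.263 -0.656 0.0366
```

>>> step_arm([
  [[0, 0, 0], [0, 0, 0.06], 30],
  [[0, 0, 0], [0, 0, 0.12], 30],
  [[0, 0, 0], [0, 0, 0.18], 30],
  [[0, 0, 0], [0, 0, 0.24], 30],
])

```text
clock: 6.2
tcp_pos: [0.5972, 0.1377, 0.0478]
orientation: [-0.0, 0.202, 0.979, -0.001]
wrist_force: [-2.8, -0.6, 0.4]
finger_gap: 0.0367
grip_force: 26.4
```

```bash
python3 -c "
from h import *
t()"
```

```text
[-0.053  0.628  0.035] [-2.8 -0.6  0.4] 0.503 -0.7 0.0367
```

>>> step_arm([
  [[0, 0, 0], [0, 0, 0.06], 30],
  [[0, 0, 0], [0, 0, 0.12], 30],
  [[0, 0, 0], [0, 0, 0.18], 30],
  [[0, 0, 0], [0, 0, 0.24], 30],
])

```text
clock: 6.53
tcp_pos: [0.597, 0.1374, 0.0478]
orientation: [-0.0, 0.318, 0.948, -0.001]
wrist_force: [-2.8, -1.9, -0.2]
finger_gap: 0.0368
grip_force: 26.5
```

```bash
python3 -c "
from h import *
t()"
```

```text
[-0.18   0.636  0.095] [-2.8 -1.9 -0.2] 0.743 -0.692 0.0368
```

>>> step_arm([
  [[0, 0, 0], [0, 0, 0.06], 30],
  [[0, 0, 0], [0, 0, 0.12], 30],
  [[0, 0, 0], [0, 0, 0.18], 30],
  [[0, 0, 0], [0, 0, 0.24], 30],
])

```text
clock: 6.87
tcp_pos: [0.5969, 0.1374, 0.0478]
orientation: [-0.0, 0.429, 0.903, -0.001]
wrist_force: [-4.8, -1.3, 0.7]
finger_gap: 0.0371
grip_force: 26.5
```

```bash
python3 -c "
from h import *
t()"
```

```text
[-0.23   0.74   0.117] [-4.8 -1.3  0.7] 0.983 -0.692 0.0371
```

>>> step_arm([
  [[0, 0, 0], [0, 0, 0.06], 30],
  [[0, 0, 0], [0, 0, 0.12], 30],
  [[0, 0, 0], [0, 0, 0.18], 30],
  [[0, 0, 0], [0, 0, 0.24], 30],
])

```text
clock: 7.2
tcp_pos: [0.5966, 0.1372, 0.0478]
orientation: [-0.0, 0.534, 0.845, -0.001]
wrist_force: [-4.4, -1.3, 0.9]
finger_gap: 0.0375
grip_force: 26.5
```

```bash
python3 -c "
from h import *
t()"
```

```text
[-0.247  0.88   0.077] [-4.4 -1.3  0.9] 1.223 -0.69 0.0375
```

>>> step_arm([
  [[0, 0, 0], [0, 0, 0.06], 30],
  [[0, 0, 0], [0, 0, 0.12], 30],
  [[0, 0, 0], [0, 0, 0.18], 30],
  [[0, 0, 0], [0, 0, 0.24], 30],
])

```text
clock: 7.53
tcp_pos: [0.5964, 0.1371, 0.0478]
orientation: [-0.0, 0.632, 0.775, -0.001]
wrist_force: [-6.3, -1.6, 1.2]
finger_gap: 0.0368
grip_force: 26.6
```

```bash
python3 -c "
from h import *
t();snap('scene','s2.png')"
```

```text
[-0.377  1.008  0.027] [-6.3 -1.6  1.2] 1.463 -0.689 0.0368
```

```bash
python3 -c "
import cv2,numpy as np
f=lambda n:cv2.resize(cv2.imread('pics/'+n)[190:256,322:388],None,fx=6,fy=6,interpolation=cv2.INTER_CUBIC)
cv2.imwrite('pics/c3.png',np.hstack([f('s1.png'),f('s2.png')]))"
```

```text
(no output)
```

View pics/c3.png

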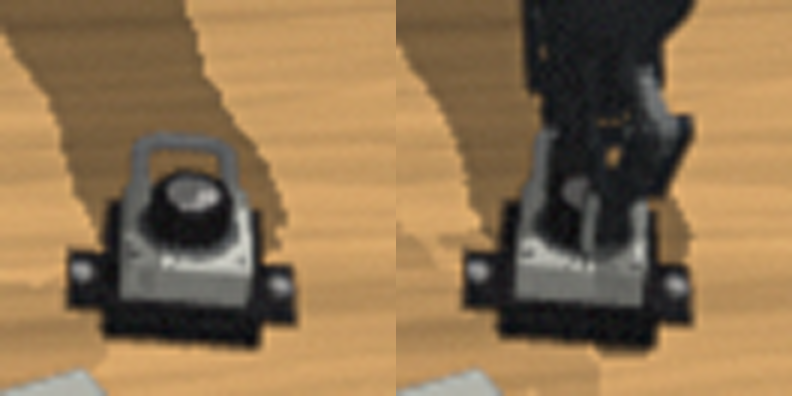

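Right half is now: the shackle's left leg is at about y=128 in the crop against 138 before. That is ambiguous because the fingers hide the bar. The torque is still low, so I keep turning.

>>> step_arm([
  [[0, 0, 0], [0, 0, 0.06], 30],
  [[0, 0, 0], [0, 0, 0.12], 30],
  [[0, 0, 0], [0, 0, 0.18], 30],
  [[0, 0, 0], [0, 0, 0.24], 30],
])

```text
clock: 7.92
tcp_pos: [0.5961, 0.1371, 0.0478]
orientation: [-0.0, 0.72, 0.694, -0.002]
wrist_force: [-6.0, -2.4, 1.9]
finger_gap: 0.0368
grip_force: 26.6
```

```bash
python3 -c "
from h import *
t()"
```

```text
[-0.375  1.167  0.11 ] [-6.  -2.4  1.9] 1.703 -0.686 0.0368
```

>>> step_arm([
  [[0, 0, 0], [0, 0, 0.06], 30],
  [[0, 0, 0], [0, 0, 0.12], 30],
  [[0, 0, 0], [0, 0, 0.18], 30],
  [[0, 0, 0], [0, 0, 0.24], 30],
])

```text
clock: 8.25
tcp_pos: [0.5959, 0.1372, 0.0478]
orientation: [-0.0, 0.798, 0.603, -0.002]
wrist_force: [-6.5, -2.1, 3.0]
finger_gap: 0.0367
grip_force: 26.6
```

```bash
python3 -c "
from h import *
t()"
```

```text
[-0.34   1.222  0.056] [-6.5 -2.1  3. ] 1.943 -0.689 0.0367
```

>>> step_arm([
  [[0, 0, 0], [0, 0, 0.06], 30],
  [[0, 0, 0], [0, 0, 0.12], 30],
  [[0, 0, 0], [0, 0, 0.18], 30],
  [[0, 0, 0], [0, 0, 0.24], 30],
])

```text
clock: 8.58
tcp_pos: [0.5956, 0.1372, 0.0478]
orientation: [-0.0, 0.864, 0.503, -0.002]
wrist_force: [-7.6, -1.8, 3.5]
finger_gap: 0.0372
grip_force: 26.7
```

```bash
python3 -c "
from h import *
t()
a=snap('scene','s3.png');b=snap('top','t3.png')
f=lambda i,x,y,w,h,k:cv2.resize(i[y:y+h,x:x+w,::-1],None,fx=k,fy=k,interpolation=cv2.INTER_CUBIC)
z=cv2.imread('pics/t0.png')[:,:,::-1]
cv2.imwrite('pics/c4.png',np.hstack([f(b,185,160,60,60,6),f(a,325,190,60,60,6)]))"
```

```text
[-0.299  1.393  0.049] [-7.6 -1.8  3.5] 2.183 -0.69 0.0372
```

View pics/c4.png

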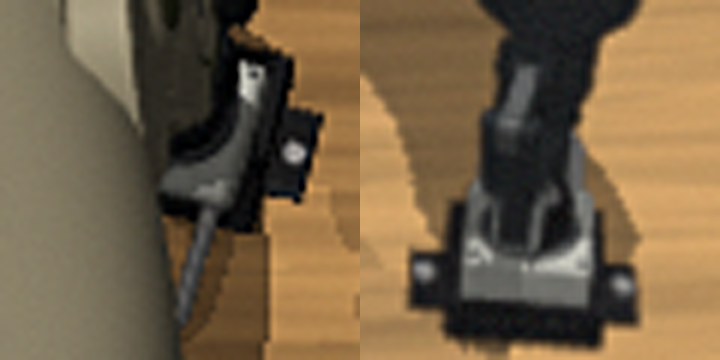

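The fingers and arm still hide most of the bow, so I can't tell if it has popped. I'll release, rise and look unobstructed.

>>> step_arm([
  [[0, 0, 0], [0, 0, 0], 60],
  [[0, 0, 0], [0, 0, 0], 60],
  [[0, 0, 0], [0, 0, 0], 60],
  [[0, 0, -35], [0, 0, -0.1], 60],
  [[0, 0, -75], [0, 0, -0.21], 60],
  [[0, 0, -115], [0, 0, -0.21], 60],
  [[0, 0, -150], [0, 0, -0.21], 60],
  [[0, 0, -150], [0, 0, -0.21], 60],
])

```text
clock: 9.35
tcp_pos: [0.6023, 0.1385, 0.2069]
orientation: [0.004, 0.806, 0.592, 0.006]
wrist_force: [0.9, -0.2, 0.7]
finger_gap: 0.0601
grip_force: 0.0
```

```bash
python3 -c "
from h import *
st();t()
a=snap('scene','s4.png');b=snap('top','t4.png')
f=lambda i,x,y,w,h,k:cv2.resize(i[y:y+h,x:x+w,::-1],None,fx=k,fy=k,interpolation=cv2.INTER_CUBIC)
z=cv2.imread('pics/s0.png')[:,:,::-1]
cv2.imwrite('pics/c5.png',np.hstack([f(z,322,200,66,66,6),f(a,322,200,66,66,6)]))"
```

```text
9.35 [0.6023 0.1385 0.2069] R [[0.3, 0.954, 0.015], [0.954, -0.3, 0.001], [0.006, 0.014, -1.0]] 0.060135496238626504 0.0 [ 0.9 -0.2  0.7] [ 0.096  0.392  0.1    1.263 -0.     1.972]
[ 0.06  -0.003  0.025] [ 0.9 -0.2  0.7] 1.972 -0.01 0.0601
```

View pics/c5.png

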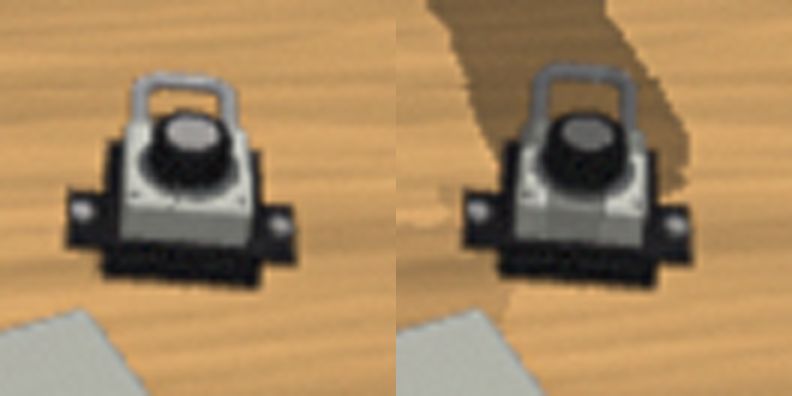

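The bar moved from about y=80 to y=71 in the crop while the body stayed put. I convert that to mm and work out the bow approach.

```bash
python3 -c "
from h import *
c=lambda x,y,X,Y,k:((x+.5)/k-.5+X,(y+.5)/k-.5+Y)
S=lambda x,y:c(x,y,322,200,6)
a,b=atz('scene',S(186,80),.029),atz('scene',S(188,71),.029);print(a,b)
u=np.array([np.cos(np.radians(-10)),np.sin(np.radians(-10)),0])
print((b-a)@u)
bow=np.array([.5967,.1385,.029])-u*.093; print(bow, b)
p=telemetry.get_state()['tcp_pos']
print(tool(np.array([bow[0],bow[1],.09])-p))
R0=R.from_quat([*telemetry.get_state()['orientation'][1:],telemetry.get_state()['orientation'][0]])
y=np.radians(80);Rt=R.from_matrix(np.array([[np.cos(y),np.sin(y),0],[np.sin(y),-np.cos(y),0],[0,0,-1]]))
print((R0.inv()*Rt).as_rotvec())
"
```

```text
[0.51175742 0.15764775 0.029     ] [0.50441517 0.16034743 0.029     ]
-0.007699498345546836
[0.50511288 0.15464928 0.029     ] [0.50441517 0.16034743 0.029     ]
[-12.91246262 -95.70828186 109.77607707]
[ 0.00585753 -0.00178462 -0.13005855]
```

The shackle came out 7.7 mm, so it has sprung. I go above the bow.

>>> step_arm([
  [[-6, -40, 20], [0.006, -0.002, -0.07], 38],
  [[-12, -80, 50], [0.006, -0.002, -0.13], 38],
  [[-13, -96, 85], [0.006, -0.002, -0.13], 38],
  [[-13, -96, 110], [0.006, -0.002, -0.13], 38],
  [[-13, -96, 110], [0.006, -0.002, -0.13], 38],
  [[-13, -96, 110], [0.006, -0.002, -0.13], 38],
])

```text
clock: 9.95
tcp_pos: [0.4999, 0.1542, 0.0857]
orientation: [-0.003, 0.766, 0.643, -0.005]
wrist_force: [1.1, 0.8, 0.5]
finger_gap: 0.0376
grip_force: 0.0
```

```bash
python3 -c "
from h import *
st()
p=telemetry.get_state()['tcp_pos']
print(tool(np.array([.5048,.1555,.011])-p))
"
```

```text
9.95 [0.4999 0.1542 0.0857] R [[0.174, 0.985, -0.012], [0.985, -0.174, -0.002], [-0.004, -0.011, -1.0]] 0.0376375414191568 0.0 [1.1 0.8 0.5] [ 0.146  0.315 -0.325  0.943  0.     1.891]
[ 2.38326559  5.44097632 74.64271869]
```

>>> step_arm([
  [[2, 4, 25], [0, 0, 0], 38],
  [[2, 4, 45], [0, 0, 0], 38],
  [[2, 4, 60], [0, 0, 0], 38],
  [[2, 4, 70], [0, 0, 0], 38],
  [[2, 4, 74], [0, 0, 0], 38],
  [[2, 4, 74], [0, 0, 0], 38],
])

```text
clock: 10.45
tcp_pos: [0.507, 0.1556, 0.0139]
orientation: [-0.002, 0.766, 0.642, -0.002]
wrist_force: [0.1, 0.7, -1.5]
finger_gap: 0.0384
grip_force: 0.0
```

>>> step_arm([
  [[0, 0, 0], [0, 0, 0], 4],
  [[0, 0, 0], [0, 0, 0], 4],
  [[0, 0, 0], [0, 0, 0], 4],
  [[0, 0, 0], [0, 0, 0], 4],
  [[0, 0, 0], [0, 0, 0], 4],
  [[0, 0, 0], [0, 0, 0], 4],
  [[0, 0, 0], [0, 0, 0], 4],
], grip_force=40)

```text
clock: 11.03
tcp_pos: [0.5031, 0.1561, 0.0141]
orientation: [-0.003, 0.766, 0.643, -0.004]
wrist_force: [-7.0, 2.1, 4.3]
finger_gap: 0.0079
grip_force: 38.4
```

```bash
python3 -c "
from h import *
st();t()
"
```

```text
11.0333 [0.5031 0.1561 0.0141] R [[0.173, 0.985, -0.011], [0.985, -0.173, 0.0], [-0.002, -0.011, -1.0]] 0.007934497149491933 38.37053194642067 [-7.   2.1  4.3] [ 0.147  0.398 -0.406  0.778  0.002  1.892]
[0.174 1.425 0.013] [-7.   2.1  4.3] 1.892 -0.008 0.0079
```

>>> step_arm([
  [[0, -3, 0], [0, 0, 0], 4],
  [[0, -6, 0], [0, 0, 0], 4],
  [[0, -9, 0], [0, 0, 0], 4],
  [[0, -12, 0], [0, 0, 0], 4],
  [[0, -15, 0], [0, 0, 0], 4],
  [[0, -17, 0], [0, 0, 0], 4],
  [[0, -17, 0], [0, 0, 0], 4],
])

```text
clock: 11.62
tcp_pos: [0.4904, 0.1587, 0.0145]
orientation: [-0.001, 0.766, 0.643, -0.002]
wrist_force: [3.1, -0.4, 0.9]
finger_gap: 0.0078
grip_force: 38.1
```

```bash
python3 -c "
from h import *
st();t()
"
```

```text
11.6167 [0.4904 0.1587 0.0145] R [[0.174, 0.985, -0.003], [0.985, -0.174, -0.001], [-0.001, -0.003, -1.0]] 0.00781555959564382 38.09554159641266 [ 3.1 -0.4  0.9] [ 0.157  0.375 -0.442  0.757 -0.     1.903]
[-0.048 -0.642  0.074] [ 3.1 -0.4  0.9] 1.903 0.077 0.0078
```

>>> step_arm([
  [[0, -2, 0], [0, 0, 0], 4],
  [[0, -3, 0], [0, 0, 0], 4],
  [[0, -4, 0], [0, 0, 0], 4],
  [[0, -4, 0], [0, 0, 0], 4],
])

```text
clock: 11.95
tcp_pos: [0.49, 0.1587, 0.0151]
orientation: [0.001, 0.767, 0.642, 0.0]
wrist_force: [10.9, -3.3, -1.5]
finger_gap: 0.0076
grip_force: 37.7
```

```bash
python3 -c "
from h import *
st()
snap('scene','s5.png')
"
```

```text
11.95 [0.49   0.1587 0.0151] R [[0.175, 0.985, 0.002], [0.985, -0.175, -0.002], [-0.002, 0.003, -1.0]] 0.007603069312590315 37.66378551721573 [10.9 -3.3 -1.5] [ 0.159  0.37  -0.448  0.751 -0.002  1.906]
```

Force reached 11 N with no further motion, so the stop is reached: the bar came out about 13 mm past the popped position. I release and go over the body.

>>> step_arm([
  [[0, 3, 0], [0, 0, 0], 35],
  [[0, 3, 0], [0, 0, 0], 35],
  [[0, 3, 0], [0, 0, 0], 35],
  [[0, 3, 0], [0, 0, 0], 35],
  [[0, 3, -30], [0, 0, 0], 35],
  [[0, 3, -70], [0, 0, 0], 40],
  [[0, 3, -105], [0, 0, 0], 85],
  [[0, 3, -110], [0, 0, 0], 85],
])

```text
clock: 12.67
tcp_pos: [0.4916, 0.1597, 0.1295]
orientation: [0.0, 0.766, 0.643, 0.001]
wrist_force: [1.1, 0.7, 0.2]
finger_gap: 0.0629
grip_force: 0.0
```

```bash
python3 -c "
from h import *
st()
a=snap('scene','s6.png');b=snap('top','t6.png')
f=lambda i,x,y,w,h,k:cv2.resize(i[y:y+h,x:x+w,::-1],None,fx=k,fy=k,interpolation=cv2.INTER_CUBIC)
cv2.imwrite('pics/c6.png',np.hstack([f(b,185,150,66,66,6),f(a,322,200,66,66,6)]))
p=telemetry.get_state()['tcp_pos']
print(tool(np.array([.589,.1395,.115])-p))
"
```

```text
12.6667 [0.4916 0.1597 0.1295] R [[0.174, 0.985, 0.001], [0.985, -0.174, 0.001], [0.001, 0.001, -1.0]] 0.06290307384578771 0.0 [1.1 0.7 0.2] [ 1.580e-01  2.550e-01 -2.890e-01  1.024e+00  1.000e-03  1.904e+00]
[ -2.30882607 100.94760169  10.44061315]
```

View pics/c6.png

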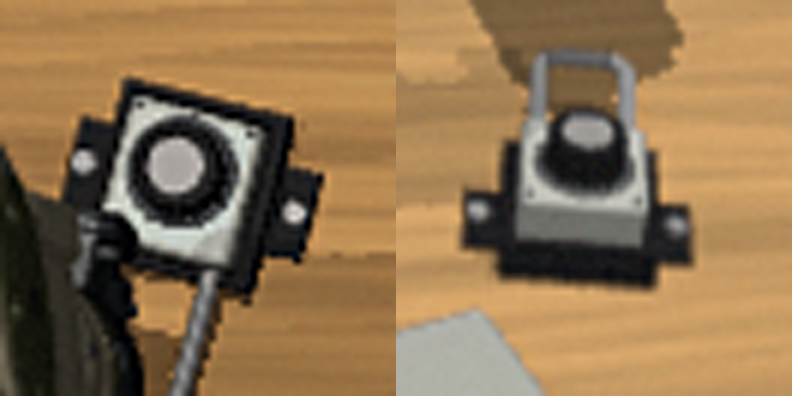

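The bar is now at y≈57 (71 before), so the shackle is fully out, and the body still lies in the nest with its dial cap at top crop (177,163). I turn the gripper to grip across the body's y sides.

>>> step_arm([
  [[-2, 40, 0], [0, 0, -0.12], 85],
  [[-2, 80, 5], [0, 0, -0.24], 85],
  [[-2, 101, 10], [0, 0, -0.36], 85],
  [[-2, 101, 10], [0, 0, -0.48], 85],
  [[-2, 101, 10], [0, 0, -0.6], 85],
  [[-2, 101, 10], [0, 0, -0.72], 85],
  [[-2, 101, 10], [0, 0, -0.84], 85],
  [[-2, 101, 10], [0, 0, -0.96], 85],
])

```text
clock: 13.43
tcp_pos: [0.586, 0.1392, 0.1103]
orientation: [-0.005, 0.38, 0.925, -0.003]
wrist_force: [-0.2, 0.5, 0.1]
finger_gap: 0.0848
grip_force: 0.0
```

>>> step_arm([
  [[0, 0, 0], [0, 0, -0.12], 85],
  [[0, 0, 0], [0, 0, -0.24], 85],
  [[0, 0, 0], [0, 0, -0.36], 85],
  [[0, 0, 0], [0, 0, -0.48], 85],
  [[0, 0, 0], [0, 0, -0.6], 85],
  [[0, 0, 0], [0, 0, -0.61], 85],
  [[0, 0, 0], [0, 0, -0.61], 85],
])

```text
clock: 14.02
tcp_pos: [0.5865, 0.1393, 0.1112]
orientation: [-0.005, 0.089, 0.996, -0.001]
wrist_force: [-0.1, 0.3, 0.3]
finger_gap: 0.085
grip_force: 0.0
```

```bash
python3 -c "
from h import *
st()
p=telemetry.get_state()['tcp_pos']
print(tool(np.array([.589,.1395,.023])-p))
"
```

```text
14.0167 [0.5865 0.1393 0.1112] R [[-0.984, 0.177, -0.01], [0.177, 0.984, -0.001], [0.01, -0.003, -1.0]] 0.08504683435591512 0.0 [-0.1  0.3  0.3] [ 0.1    0.433 -0.078  1.069  0.     0.278]
[-3.28684125  0.8294256  88.14669993]
```

>>> step_arm([
  [[-3, 1, 30], [0, 0, 0], 85],
  [[-3, 1, 55], [0, 0, 0], 85],
  [[-3, 1, 72], [0, 0, 0], 85],
  [[-3, 1, 82], [0, 0, 0], 85],
  [[-3, 1, 87], [0, 0, 0], 85],
  [[-3, 1, 87], [0, 0, 0], 85],
  [[-3, 1, 87], [0, 0, 0], 85],
])

```text
clock: 14.6
tcp_pos: [0.5909, 0.1398, 0.0267]
orientation: [-0.003, 0.088, 0.996, -0.001]
wrist_force: [0.1, 0.1, 0.3]
finger_gap: 0.085
grip_force: 0.0
```

>>> step_arm([
  [[0, 0, 0], [0, 0, 0], 50],
  [[0, 0, 0], [0, 0, 0], 50],
  [[0, 0, 0], [0, 0, 0], 50],
  [[0, 0, 0], [0, 0, 0], 50],
  [[0, 0, 0], [0, 0, 0], 50],
  [[0, 0, 0], [0, 0, 0], 50],
  [[0, 0, 0], [0, 0, 0], 50],
], grip_force=70)

```text
clock: 15.18
tcp_pos: [0.5918, 0.1397, 0.0284]
orientation: [-0.002, 0.088, 0.996, -0.0]
wrist_force: [-1.9, -0.1, 5.8]
finger_gap: 0.0582
grip_force: 74.7
```

```bash
python3 -c "
from h import *
st()
"
```

```text
15.1833 [0.5918 0.1397 0.0284] R [[-0.985, 0.175, -0.003], [0.175, 0.985, -0.001], [0.003, -0.001, -1.0]] 0.05817444773511188 74.67169468989596 [-1.9 -0.1  5.8] [ 0.1    0.509 -0.179  0.886 -0.     0.276]
```

>>> step_arm([
  [[0, 0, -8], [0, 0, 0], 50],
  [[0, 0, -18], [0, 0, 0], 50],
  [[0, 0, -30], [0, 0, 0], 50],
  [[0, 0, -50], [0, 0, 0], 50],
  [[0, 0, -75], [0, 0, 0], 50],
  [[0, 0, -100], [0, 0, 0], 50],
  [[0, 0, -125], [0, 0, 0], 50],
  [[0, 0, -145], [0, 0, 0], 50],
])

```text
clock: 15.85
tcp_pos: [0.5911, 0.14, 0.1736]
orientation: [-0.003, 0.088, 0.996, -0.0]
wrist_force: [0.5, 1.0, -5.8]
finger_gap: 0.058
grip_force: 76.0
```

```bash
python3 -c "
from h import *
st()
s=telemetry.get_state();print(s['ft_torque'])
# lock centre relative to tcp: (.592,.139,.029)-(.5918,.1397,.0284); target glass + .12
print(tool(np.array([.6005,-.137,.165])-s['tcp_pos']))
"
```

```text
15.85 [0.5911 0.14   0.1736] R [[-0.985, 0.175, -0.006], [0.175, 0.985, -0.0], [0.006, -0.001, -1.0]] 0.05798690148864727 76.01881652371958 [ 0.5  1.  -5.8] [0.1   0.402 0.032 1.207 0.    0.276]
[ 0.04529013 -0.18716873 -0.00780472]
[ -57.75406694 -271.05473594    8.62253353]
```

>>> step_arm([
  [[-4, -15, 0], [0, 0, 0], 50],
  [[-9, -40, 0], [0, 0, 0], 50],
  [[-16, -70, 0], [0, 0, 0], 50],
  [[-22, -100, 0], [0, 0, 0], 50],
  [[-29, -130, 0], [0, 0, 0], 50],
  [[-35, -160, 0], [0, 0, 0], 50],
  [[-41, -190, 0], [0, 0, 0], 50],
  [[-47, -220, 0], [0, 0, 0], 50],
])

```text
clock: 16.52
tcp_pos: [0.5983, -0.086, 0.1716]
orientation: [-0.004, 0.088, 0.996, -0.0]
wrist_force: [0.2, 0.8, -5.2]
finger_gap: 0.0586
grip_force: 76.0
```

>>> step_arm([
  [[-6, -25, 3], [0, 0, 0], 50],
  [[-9, -40, 6], [0, 0, 0], 50],
  [[-11, -49, 8], [0, 0, 0], 50],
  [[-11, -51, 8], [0, 0, 0], 50],
  [[-11, -51, 8], [0, 0, 0], 50],
  [[-11, -51, 8], [0, 0, 0], 50],
  [[-11, -51, 8], [0, 0, 0], 50],
  [[-11, -51, 8], [0, 0, 0], 50],
])

```text
clock: 17.18
tcp_pos: [0.6012, -0.1357, 0.1636]
orientation: [-0.003, 0.087, 0.996, -0.0]
wrist_force: [0.5, -0.3, -5.6]
finger_gap: 0.0579
grip_force: 76.0
```

```bash
python3 -c "
from h import *
st()
a=snap('scene','s7.png');b=snap('top','t7.png')
f=lambda i,x,y,w,h,k:cv2.resize(i[y:y+h,x:x+w,::-1],None,fx=k,fy=k,interpolation=cv2.INTER_CUBIC)
cv2.imwrite('pics/c7.png',np.hstack([f(b,260,120,130,150,3),f(a,190,130,130,150,3)]))
"
```

```text
17.1833 [ 0.6012 -0.1357  0.1636] R [[-0.985, 0.173, -0.006], [0.173, 0.985, -0.0], [0.006, -0.001, -1.0]] 0.0579097325444488 76.01410713745281 [ 0.5 -0.3 -5.6] [-0.351  0.424  0.04   1.193 -0.002 -0.177]
```

View pics/c7.png

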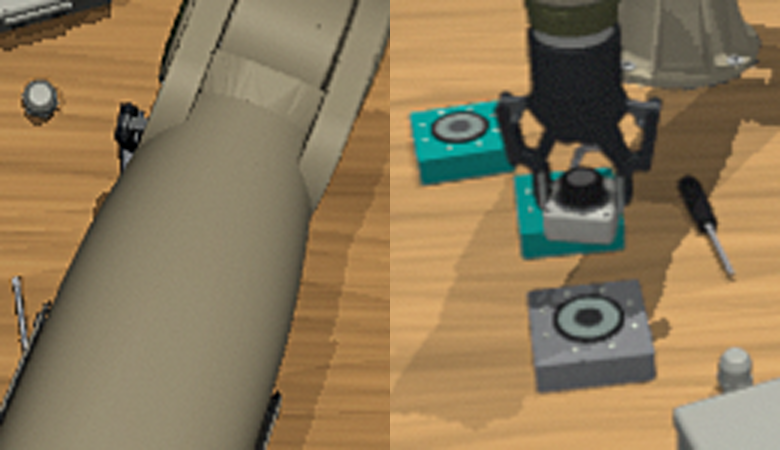

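The scene shows the padlock held level, dial up with cap at about (254,189), above the grey box. The gland and screwdriver are unmoved. I check the position and hand in.

```bash
python3 -c "
from h import *
print(atz('scene',(254,189.5),.199)); s=telemetry.get_state(); print(np.abs(s['qvel']).max())
print(env.hand_in())
"
```

```text
[ 0.61001468 -0.13536881  0.199     ]
0.005524622396015148
the job is handed in; nothing more can be done
None
```

The job is handed in: the padlock was unlocked and its shackle pulled out to the stop in the nest. It was then lifted out and held still, level and dial up, about 12 cm above the grey camera's glass. No verdict came back from the hand-in.

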